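Hang the ring bracket on the lab post

TASK

Of the two aluminium brackets on the lab bench, take the one that ends in a round funnel ring and has the keyhole in its back plate. Pass the wide part of its keyhole over the big screw head on the white service post, slide it fully down so the narrow slot sits on the screw, and leave it hanging there upright with its back against the post. Leave the other bracket, which ends in a square shelf, where it stands.

Things in the scene. Friction and masses are not known exactly. Their poses are not given: they have to be found in the camera images.
- ring_bracket: Loose aluminium bracket, about 0.25 kg, upright on the bench. Origin: underside, below the middle of the grip tab (x -17 to 17 mm, 14 mm thick in y, 68 mm high; pinch it across y about 52 mm up). A 14 mm thick, 36 mm high web joins it to the back plate (96 wide in y, 145 high, 5 thick, rear face at x = +80 mm) and to a flat funnel ring (76 mm across, centre x = -80 mm). Mass centre near x = +20 mm.
- slot_seat (a point): On the ring bracket's rear plate face, 80 mm along x and 123 mm above its origin: where the screw axis lies once seated. x out of the plate's back, z up. Keyhole, heights from the underside: wide hole 46 mm across, 52 to 98 mm (middle 76), narrowing from 88 to 112 mm into a slot 16 mm wide, closed at 128 mm.
- screw (a point): Fixed level steel screw on a white service post (160 mm wide, top 50 mm above the screw). Point: on its axis at the flat post face. x points into the post, z up; the screw sticks out along -x: shank 10 mm thick and 15 mm long, then a head 26 mm across and 6 mm thick. Its height, place and facing vary.
- shelf_bracket: The other loose bracket, to be left alone: same tab, web and 145 mm high back plate, but with two small screw holes instead of the keyhole and a square shelf (75 by 90 mm) instead of the ring. Origin and axes as for the ring bracket.
Mind the look-alikes: they are no part of the job. Leave any blue or pink look-alike of the ring_bracket alone.

How it is judged:
By the outcome, as a careful person would: the job done as asked, in the order asked, and still so for the second after the job is handed in, with the robot touching nothing.
It also fails if it takes over 42 s, if anything falls off the work surface, if the arm or the gripper's body presses on something with over 40 N, if the wrist force passes 120 N, or if a joint passes its speed limit or range.

ROBOT

A 7-joint arm with a two-finger parallel gripper is mounted at the origin on the work surface. World frame = base frame: x ahead of the robot, y to its left, z up, the work surface at z = 0. Lengths are in m, angles in rad, forces in N, time in s.
With the tool pointing down it reaches from about 0.4 to 0.85 m from the base axis. Payload 4.5 kg.
Tool frame: the origin (TCP) lies at the very end of the fingers, on their centre line; the grasp point (between the pads) lies arm.grip_depth behind it (arm.grip_depth is the distance from the TCP to the grasp point, in m); z points along the fingers, y is the line along which they close (so a half turn about z gives the same grasp; the last joint's range is limited). The gripper opens to 88 mm and grips with 3 to 60 N. Pads are 18 mm wide; open, the fingers measure 123 mm over their backs; the gripper's body (75 mm by 187 mm) begins 45 mm behind the grasp point.
Start: joints at [-1.229, 0.689, -0.195, 1.565, 0.157, 0.902, -0.215], TCP at [0.189, 0.596, 0.239] pointing down, gripper open.
Joint ranges: [-3.01, 3.01], [-0.46, 2.08], [-1.47, 1.51], [0.13, 2.56], [-1, 4.14], [0.04, 2.09], [-2.66, 2.66]. Speed limits (rad/s): [2.57, 2.57, 3.14, 3.14, 3.14, 3.14, 3.14].

INTERFACE

Orientations are given as a rotation vector (axis times angle).
In Python, from cell import arm gives the robot as it stands.
- The arm moves only by the tool jog_arm, never from a script. Its argument "moves" is a list of rows, each a list of 5 numbers: the shift along the tool's x, y, z as a fraction of full scale, then the turn about the tool's z as a fraction of full scale, then the closure, from -1 (fully open) to 1 (shut). A call has 1 to 8 rows; each row is the pose to reach, as a shift and turn from the pose commanded when the call began, along the tool's axes at that moment, turning the shorter way round; what a row does not reach only later rows make up. Full scale, the value 1, is 200 mm for a shift and 180 degrees for a turn. A row lasts 1/12 s, in which the tool goes at most 41.7 mm and 7.16 degrees, less where a joint would pass 70% of its speed; a pose out of reach is approached as far as the arm can. A call with a number of a shift or a turn outside -1 to 1 is refused whole. A call with a gripper value outside its range is refused whole. The fingers move at their own pace and stop on an object; "force" is the grip in N (left out, the last holds). Time passes only in rows, so rows that repeat a pose let the fingers close. It gives the time, the measured TCP pose, the force, the opening and the grip force at its end, in the units of the state.
- arm.get_state(): the state, without advancing time (a new reading comes with each control period).
- arm.get_image(name): name is "scene" or "side" or "wrist"; returns the picture (480x640x3 uint8, red, green, blue); there is no depth.
- arm.camera_params(name): a dict with "fx", "fy", "cx", "cy" (pixels), "position" and "attitude" of the camera in the world. Camera axes: x right, y up, looking along -z (the intrinsics and any distortion apply to the point x, -y, -z); pixel columns grow to the right and rows downward; lengths in m; the calibration is good to about 2 mm. A picture is of the moment at which its call begins: read the wrist's pose just before it. camera_params takes no time and is no camera call; for the wrist camera it gives the pose at the moment of the call.
- arm.hand_in(): hands the job in; it is judged then, once.
The state is a dict: "time_s": time; "joints": joint angles; "dq": joint speeds; "joint_torque": joint torques, N m; "ee_pos": TCP position; "eef_rot": TCP orientation; "ft_force": force on the tool from outside, world axes, zero at the start; "ft_torque": the same for the moment, N m; "opening": finger opening in m; "grasp_force": force on a finger pad.
Only numpy, scipy, OpenCV 4.12 (cv2) and the standard library are available. Lean on these libraries where they do the work, as an engineer would, in place of code of your own. Each camera call takes 0.05 s, during which the arm holds its last target. There are 200 camera calls.

## Working session

There is one attempt and no reset: what is moved stays moved. The work goes in short steps, Python scripts to look and compute and a tool call to move; the robot and the scene stay as the last step left them, time stands still between calls to the robot, and variables do not carry over. Pictures are saved under pics/ and viewed, at most 10 in all, crops included, and the job is handed in when it is done.

Besides the shell and the picture viewer there is one more tool, called after "Call:" as a command line: name --pt "numbers of a row" for each row, then --argument value for the rest. jog_arm: Moves the arm, as the interface text tells. Its arguments: {"type":"object","properties":{"moves":{"type":"array","items":{"type":"array","items":{"type":"number","minimum":-1,"maximum":1}}},"force":{"type":"number"}},"required":["moves"]}

```bash
ls; mkdir -p pics
python3 - <<'E'
from cell import arm
import cv2,json
print(arm.get_state(), arm.grip_depth)
for n in ["scene","side"]:
    print(n,arm.camera_params(n)); cv2.imwrite(f"pics/{n}0.png",arm.get_image(n)[:,:,::-1])
E
```

```text
pics
{'time_s': 0.0, 'joints': array([-1.22921403,  0.68998105, -0.19452768,  1.5663587 ,  0.1572986 ,
        0.90248669, -0.21513038]), 'dq': array([-0.00017051,  0.00019483, -0.0027253 , -0.00030141, -0.00187518,
        0.00020285,  0.00020546]), 'joint_torque': array([ 2.40491945e-04, -5.27553749e+01, -1.26716472e+00, -1.53431386e+01,
       -5.26967773e-02,  6.47426277e-03,  1.81672212e-04]), 'ee_pos': array([0.18918747, 0.59500854, 0.2379083 ]), 'eef_rot': array([-4.81430917e-01, -3.10432237e+00,  2.88127244e-03]), 'ft_force': array([ 1.1301211 , -0.0952175 , -0.37717085]), 'ft_torque': array([ 0.02008681, -0.01584752, -0.02248197]), 'grasp_force': 0.0, 'opening': 0.08830690510031386} 0.0187
scene {'fx': 604.7315720244999, 'fy': 604.7315720244999, 'cx': 321.6338743000119, 'cy': 237.8633291349547, 'position': array([1.05698253, 0.36145976, 1.22479095]), 'attitude': array([0.35963264, 0.64524034, 2.0608746 ])}
side {'fx': 481.9289276087568, 'fy': 481.9289276087568, 'cx': 314.1501127616252, 'cy': 247.90251983860432, 'position': array([-0.07958114, -0.54583708,  1.0016877 ]), 'attitude': array([ 0.65468816, -0.25474073, -0.7085616 ])}
```

View pics/scene0.png

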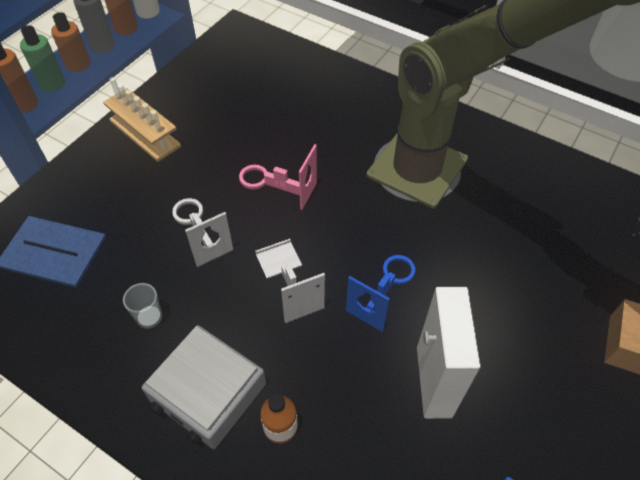

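View pics/side0.png

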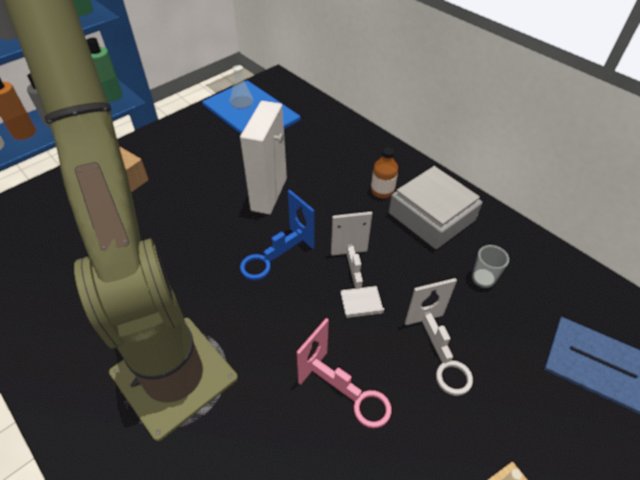

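Candidates: the pale ring bracket with a keyhole (scene 200,232; side 437,330), the pink look-alike (285,180; 340,375), the blue look-alike (380,290; 285,238) and the pale shelf bracket (293,280; 355,260). I choose the pale ring one. The white post is at scene (447,350), with its screw near (430,338).

```bash
cat > h.py <<'E'
from cell import arm
import numpy as np, cv2
from scipy.spatial.transform import Rotation as R
def P(n): 
    c=arm.camera_params(n); return c,R.from_rotvec(c["attitude"]).as_matrix(),np.array(c["position"])
def proj(n,X):
    c,M,p=P(n); v=(np.atleast_2d(X)-p)@M
    return np.c_[c["cx"]-c["fx"]*v[:,0]/v[:,2], c["cy"]+c["fy"]*v[:,1]/v[:,2]]
def ray(n,u):
    c,M,p=P(n); d=M@np.array([(u[0]-c["cx"])/c["fx"],-(u[1]-c["cy"])/c["fy"],-1]); return p,d/np.linalg.norm(d)
def onz(n,u,z):
    p,d=ray(n,u); return p+d*(z-p[2])/d[2]
def tri(a,u,b,v):
    p,d=ray(a,u); q,e=ray(b,v)
    s=np.linalg.lstsq(np.c_[d,-e],q-p,rcond=None)[0]
    A,B=p+s[0]*d,q+s[1]*e; return (A+B)/2,np.linalg.norm(A-B)
E
python3 - <<'E'
from h import *
for n in("scene","side"): print(n,proj(n,[[0,0,0],[.189,.595,.238]]).round())
S=cv2.imread("pics/scene0.png");D=cv2.imread("pics/side0.png")
f=lambda I,x,y,w,h:cv2.resize(I[y:y+h,x:x+w],(400,300),interpolation=cv2.INTER_CUBIC)
cv2.imwrite("pics/c1.png",np.vstack([np.hstack([f(S,160,190,100,75),f(D,390,270,100*4//3,100)]),np.hstack([f(S,400,285,100*4//3*4//3//1,133),f(D,220,95,160,120)])]))
E
```

```text
scene [[417. 168.]
 [666. 274.]]
side [[174. 376.]
 [ 92. 128.]]
```

View pics/c1.png

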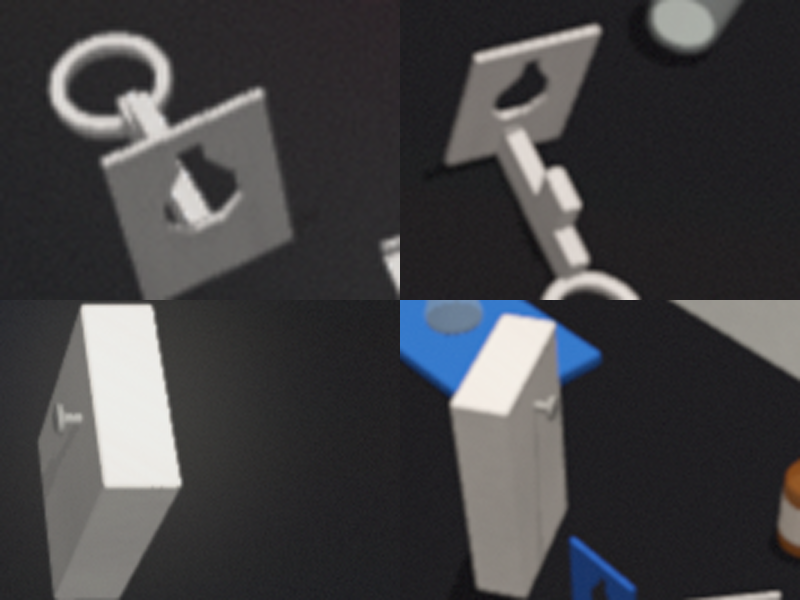

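Run:
```python
from h import *
c1=lambda x,y:(160+x/4,190+y/4)
c2=lambda x,y:(390+x*133/400,270+y/3)
c3=lambda x,y:(400+x*177/400,285+y*133/300)
c4=lambda x,y:(220+x/2.5,95+y/2.5)
A=onz("scene",c1(106,167),.145);B=onz("scene",c1(265,97),.145)
A2=onz("side",c2(75,51),.145);B2=onz("side",c2(200,24),.145)
print("plate top scene",A,B,np.linalg.norm(A-B)," side",A2,B2,np.linalg.norm(A2-B2))
print("bottom", onz("scene",c1(293,240),0))
print("tri",tri("scene",c1(106,167),"side",c2(75,51)),tri("scene",c1(265,97),"side",c2(200,24)))
# ring outer centre z ~? 
print("post near",tri("scene",c3(105,187),"side",c4(107,113)))
print("post far",tri("scene",c3(82,5),"side",c4(155,22)))
print("post back",tri("scene",c3(180,187),"side",c4(52,103)),tri("scene",c3(152,5),"side",c4(103,15)))
print("screw head",tri("scene",c3(60,117),"side",c4(145,104)))
# ring ellipse
for n,im,roi in(("scene","pics/scene0.png",(170,195,36,32)),("side","pics/side0.png",(432,358,45,40))):
    I=cv2.imread(im);x,y,w,h=roi;m=(I[y:y+h,x:x+w].min(2)>110).astype(np.uint8)
    print(n,cv2.minAreaRect(cv2.findNonZero(m)))
```

```text
plate top scene [ 0.56511857 -0.29733709  0.145     ] [ 0.47997908 -0.25356503  0.145     ] 0.09573257025789252  side [ 0.48194806 -0.25368345  0.145     ] [ 0.56768987 -0.29936797  0.145     ] 0.09715314734175438
bottom [ 0.47998243 -0.25496903  0.        ]
tri (array([ 0.52986479, -0.27535084,  0.12110043]), np.float64(0.08605567902238147)) (array([ 0.51560508, -0.27536119,  0.17565945]), np.float64(0.08534491477897047))
post near (array([0.54406633, 0.33007296, 0.16241547]), np.float64(0.02359711150210044))
post far (array([0.52336874, 0.24309986, 0.33876071]), np.float64(0.02142161010699684))
post back (array([0.50963918, 0.38291157, 0.16270845]), np.float64(0.025655885912330322)) (array([0.4952103 , 0.28710455, 0.33791545]), np.float64(0.022040064498242654))
screw head (array([0.54052007, 0.26886402, 0.21442811]), np.float64(0.006254533479405607))
scene ((17.71628761291504, 18.103933334350586), (30.20612907409668, 30.580894470214844), 77.00537872314453)
side ((22.38275909423828, 19.00689697265625), (37.78569412231445, 32.05556106567383), 41.6335334777832)
```

```bash
cat >> h.py <<'E'
c3=lambda x,y:(400+x*177/400,285+y*133/300)
c4=lambda x,y:(220+x/2.5,95+y/2.5)
E
python3 - <<'E'
from h import *
F1=tri("scene",c3(105,187),"side",c4(155,22));F2=tri("scene",c3(82,5),"side",c4(107,113))
B1=tri("scene",c3(180,187),"side",c4(103,15));B2=tri("scene",c3(152,5),"side",c4(52,103))
for k in (F1,F2,B1,B2): print(k)
f=F1[0]-F2[0];b=B1[0]-B2[0]
print(np.linalg.norm(f),np.linalg.norm(b),np.degrees([np.arctan2(f[1],f[0]),np.arctan2(b[1],b[0])]))
print("head",tri("scene",c3(60,117),"side",c4(145,104)),"base",tri("scene",c3(80,117),"side",c4(136,106)))
mid=(F1[0]+F2[0])/2;print(mid, proj("scene",mid-[0,0,.05]),proj("side",mid-[0,0,.05]))
print(onz("scene",c3(120-65,299),0))
print("ring",onz("scene",(187.7,213.1),.05),onz("scene",(187.7,213.1),.036),onz("side",(454.4,377),.05),onz("side",(454.4,377),.036))
E
```

```text
(array([0.59958406, 0.32510394, 0.25948038]), np.float64(0.0008723731022786224))
(array([0.46700219, 0.24006235, 0.25952143]), np.float64(0.001601349441586018))
(array([0.5681816 , 0.372957  , 0.25821951]), np.float64(0.00029363499080467407))
(array([0.43643949, 0.28824983, 0.25990195]), np.float64(0.001554132098352037))
0.15751198391859142 0.1566337084466026 [32.67720688 32.74009109]
head (array([0.54052007, 0.26886402, 0.21442811]), np.float64(0.006254533479405607)) base (array([0.53266188, 0.27976257, 0.2109115 ]), np.float64(0.0007712860110772249))
[0.53329312 0.28258314 0.25950091] [[436.30295777 338.27920615]] [[273.79445575 137.19256183]]
[0.59838366 0.32468643 0.        ]
ring [ 0.47706625 -0.38879849  0.05      ] [ 0.47015538 -0.39773933  0.036     ] [ 0.42895876 -0.42556027  0.05      ] [ 0.43643974 -0.42379091  0.036     ]
```

Call:
jog_arm --pt "0 0 -0.25 0.04 -1" --pt "-0.2 -0.2 -0.5 0.08 -1" --pt "-0.4 -0.4 -0.5 0.12 -1" --pt "-0.6 -0.6 -0.5 0.16 -1" --pt "-0.78 -0.8 -0.5 0.2 -1" --pt "-0.78 -0.8 -0.5 0.24 -1" --pt "-0.78 -0.8 -0.5 0.27 -1" --pt "-0.78 -0.8 -0.5 0.3 -1"

```text
time_s: 0.77
ee_pos: [0.2934, 0.3887, 0.3392]
eef_rot: [1.856, 2.53, -0.004]
ft_force: [-0.2, -0.5, -0.5]
opening: 0.088
grasp_force: 0.0
```

```bash
cat >> h.py <<'E'
def go(x,y,z,yaw):
    s=arm.get_state(); M=R.from_rotvec(s["eef_rot"]).as_matrix()
    d=M.T@(np.array([x,y,z])-s["ee_pos"]); y0=np.degrees(np.arctan2(M[1,0],M[0,0]))
    t=(-(yaw-y0)+180)%360-180
    print("t",round(s["time_s"],2),"pos",s["ee_pos"].round(4),"yaw",round(y0,2),"down",M[:,2].round(3),"q",s["joints"].round(2),"F",s["ft_force"].round(1),"open",round(s["opening"],4),s["grasp_force"])
    print("move",(d/.2).round(3),"turn",round(t/180,4))
E
python3 -c "
from h import *
go(.487,-.347,.25,62.4)"
```

```text
t 0.77 pos [0.2934 0.3887 0.3392] yaw 107.49 down [ 0.002 -0.004 -1.   ] q [-1.07  0.38  0.07  1.83 -0.03  0.93 -0.69] F [-0.2 -0.5 -0.5] open 0.088 0.0
move [-3.797 -0.183  0.464] turn 0.2505
```

Call:
jog_arm --pt "-0.2 0.05 0 0.04 -1" --pt "-0.4 0.1 0 0.08 -1" --pt "-0.6 0.15 0 0.12 -1" --pt "-0.8 0.2 0 0.16 -1" --pt "-0.95 0.25 0 0.2 -1" --pt "-0.95 0.25 0 0.24 -1" --pt "-0.95 0.25 0 0.25 -1"

```text
time_s: 1.35
ee_pos: [0.3979, 0.2288, 0.3386]
eef_rot: [2.682, 1.635, -0.001]
ft_force: [-0.3, 0.8, -0.6]
opening: 0.0883
grasp_force: 0.0
```

```bash
python3 -c "
from h import *
go(.487,-.347,.25,62.4);go(.45,.03,.33,62.4)"
```

```text
t 1.35 pos [0.3979 0.2288 0.3386] yaw 62.72 down [ 0.    -0.001 -1.   ] q [-0.84  0.35  0.31  1.91 -0.13  0.9  -0.94] F [-0.3  0.8 -0.6] open 0.0883 0.0
move [-2.355  1.715  0.446] turn 0.0018
t 1.35 pos [0.3979 0.2288 0.3386] yaw 62.72 down [ 0.    -0.001 -1.   ] q [-0.84  0.35  0.31  1.91 -0.13  0.9  -0.94] F [-0.3  0.8 -0.6] open 0.0883 0.0
move [-0.764  0.687  0.044] turn 0.0018
```

Call:
jog_arm --pt "-0.16 0.12 0 0 -1" --pt "-0.32 0.24 0 0 -1" --pt "-0.48 0.36 0 0 -1" --pt "-0.64 0.48 0 0 -1" --pt "-0.8 0.6 0 0 -1" --pt "-0.96 0.7 0 0 -1"

```text
time_s: 1.85
ee_pos: [0.4361, -0.0052, 0.3386]
eef_rot: [2.673, 1.65, 0.0]
ft_force: [0.3, 0.6, -0.4]
opening: 0.088
grasp_force: 0.0
```

Call:
jog_arm --pt "-0.16 0.12 0 0 -1" --pt "-0.32 0.24 0 0 -1" --pt "-0.48 0.36 0 0 -1" --pt "-0.64 0.48 0 0 -1" --pt "-0.8 0.6 0 0 -1" --pt "-0.96 0.7 0 0 -1"

```text
time_s: 2.35
ee_pos: [0.4752, -0.2394, 0.3384]
eef_rot: [-2.673, -1.65, -0.0]
ft_force: [0.7, -0.1, 0.2]
opening: 0.0882
grasp_force: 0.0
```

Call:
jog_arm --pt "-0.15 0.1 0.1 0 -1" --pt "-0.3 0.2 0.2 0 -1" --pt "-0.4 0.3 0.4 0 -1" --pt "-0.4 0.3 0.44 0 -1" --pt "-0.4 0.3 0.44 0 -1"

```text
time_s: 2.77
ee_pos: [0.4904, -0.3364, 0.2465]
eef_rot: [-2.67, -1.643, 0.006]
ft_force: [-0.3, 0.2, -0.9]
opening: 0.0883
grasp_force: 0.0
```

Run:
```python
from h import *
go(.487,-.347,.25,62.4)
w=arm.get_image("wrist");cv2.imwrite("pics/w1.png",w[:,:,::-1])
yaw=np.radians(62.4);X=np.array([np.cos(yaw),np.sin(yaw),0]);Y=np.array([-X[1],X[0],0]);o=np.array([.4866,-.3468,0])
for n,q in {"tab":[0,0,.068],"tabends":[.017,0,.068],"tabe2":[-.017,0,.068],"pl1":[.08,.048,.145],"pl2":[.08,-.048,.145],"ring":[-.08,0,.03]}.items():
    print(n,proj("wrist",o+q[0]*X+q[1]*Y+[0,0,q[2]]).round(1))
```

```text
t 2.77 pos [ 0.4904 -0.3364  0.2465] yaw 63.2 down [-0.007  0.003 -1.   ] q [ 0.34  0.66  0.32  1.66 -0.26  0.87  0.3 ] F [-0.3  0.2 -0.9] open 0.0883 0.0
move [-0.055  0.009 -0.018] turn 0.0044
tab [[320.  234.6]]
tabends [[320.3 215.5]]
tabe2 [[319.6 253.1]]
pl1 [[245.9 138.6]]
pl2 [[398.  141.2]]
ring [[318.7 301.4]]
```

View pics/w1.png

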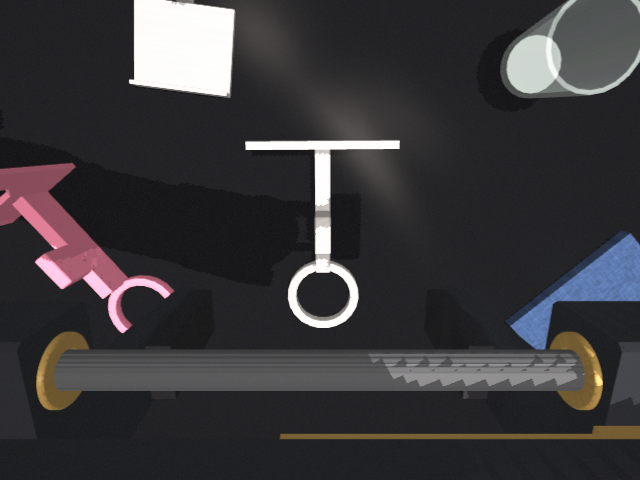

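The wrist view confirms the ring bracket: plate edge from (246,141) to (399,141), web along column 322 and ring centre at (323,295). That agrees with the estimate to about 2 mm, and the yaw is about 63.4°.

Call:
jog_arm --pt "-0.05 0.01 0.15 0 -1" --pt "-0.055 0.01 0.3 0 -1" --pt "-0.055 0.01 0.45 0 -1" --pt "-0.055 0.01 0.6 0 -1" --pt "-0.055 0.01 0.73 0 -1" --pt "-0.055 0.01 0.73 0 -1"

```text
time_s: 3.32
ee_pos: [0.4884, -0.3433, 0.1018]
eef_rot: [-2.666, -1.649, 0.002]
ft_force: [-0.2, 0.2, -0.5]
opening: 0.0884
grasp_force: 0.0
```

Run:
```python
from h import *
go(.488,-.3474,.0335,63.4)
```

```text
t 3.32 pos [ 0.4884 -0.3433  0.1018] yaw 63.49 down [-0.005  0.005 -1.   ] q [ 0.41  0.86  0.23  1.77 -0.33  0.56  0.38] F [-0.2  0.2 -0.5] open 0.0884 0.0
move [-0.02   0.01   0.341] turn 0.0005
```

Call:
jog_arm --pt "-0.02 0.01 0.1 0 -1" --pt "-0.02 0.01 0.2 0 -1" --pt "-0.02 0.01 0.3 0 -1" --pt "-0.02 0.01 0.34 0 -1" --pt "-0.02 0.01 0.34 0 -1" --pt "-0.02 0.01 0.34 0 -1"

```text
time_s: 3.82
ee_pos: [0.4907, -0.3512, 0.0383]
eef_rot: [2.671, 1.65, 0.002]
ft_force: [0.9, 1.2, -0.2]
opening: 0.0884
grasp_force: 0.0
```

Run:
```python
from h import *
go(.488,-.3474,.0335,63.4)
w=arm.get_image("wrist");cv2.imwrite("pics/w2.png",w[:,:,::-1])
```

```text
t 3.82 pos [ 0.4907 -0.3512  0.0383] yaw 63.41 down [ 0.002 -0.001 -1.   ] q [ 0.44  0.96  0.18  1.77 -0.35  0.44  0.41] F [ 0.9  1.2 -0.2] open 0.0884 0.0
move [ 0.011 -0.021  0.024] turn 0.0
```

View pics/w2.png

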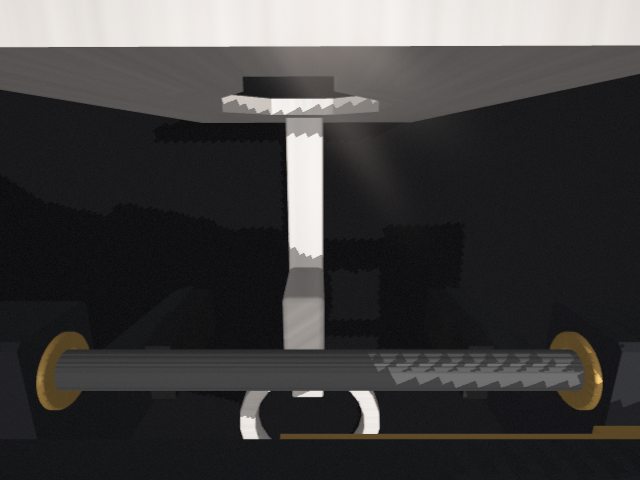

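Call:
jog_arm --pt "0.01 -0.025 0.024 0 -1" --pt "0.01 -0.025 0.024 0 -1" --pt "0.01 -0.025 0.024 0 1" --pt "0.01 -0.025 0.024 0 1" --pt "0.01 -0.025 0.024 0 1" --pt "0.01 -0.025 0.024 0 1" --pt "0.01 -0.025 0.024 0 1" --pt "0.01 -0.025 0.024 0 1" --force 50

```text
time_s: 4.53
ee_pos: [0.4861, -0.3471, 0.0319]
eef_rot: [-2.673, -1.65, -0.0]
ft_force: [1.0, 0.1, 1.4]
opening: 0.0502
grasp_force: 0.0
```

Run:
```python
from h import *
go(.488,-.3474,.0335,63.4)
```

```text
t 4.53 pos [ 0.4861 -0.3471  0.0319] yaw 63.36 down [ 0.  0. -1.] q [ 0.44  0.96  0.18  1.79 -0.36  0.42  0.41] F [1.  0.1 1.4] open 0.0502 0.0
move [ 0.003  0.009 -0.008] turn -0.0002
```

Call:
jog_arm --pt "0 0 0 0 1" --pt "0 0 0 0 1" --pt "0 0 0 0 1" --pt "0 0 0 0 1" --pt "0 0 0 0 1" --pt "0 0 0 0 1" --pt "0 0 0 0 1" --pt "0 0 0 0 1"

```text
time_s: 5.2
ee_pos: [0.4862, -0.347, 0.0319]
eef_rot: [2.673, 1.65, 0.0]
ft_force: [-0.2, -0.3, -1.0]
opening: 0.0136
grasp_force: 50.0
```

Call:
jog_arm --pt "0 0 0 0 1" --pt "0 0 -0.05 0 1" --pt "0 0 -0.1 0 1" --pt "0 0 -0.2 0 1" --pt "0 0 -0.3 0 1" --pt "0 0 -0.4 0 1" --pt "0 0 -0.4 0 1" --pt "0 0 -0.4 0 1"

```text
time_s: 5.87
ee_pos: [0.4867, -0.3474, 0.1133]
eef_rot: [2.671, 1.649, 0.002]
ft_force: [-0.2, 1.2, -2.0]
opening: 0.0134
grasp_force: 50.0
```

Run:
```python
from h import *
go(.488,-.3474,.26,63.4)
w=arm.get_image("wrist");cv2.imwrite("pics/w3.png",w[:,:,::-1])
```

```text
t 5.87 pos [ 0.4867 -0.3474  0.1133] yaw 63.37 down [ 0.002 -0.002 -1.   ] q [ 0.41  0.84  0.24  1.77 -0.33  0.57  0.38] F [-0.2  1.2 -2. ] open 0.0134 49.99830158427358
move [ 0.003  0.008 -0.733] turn -0.0002
```

View pics/w3.png

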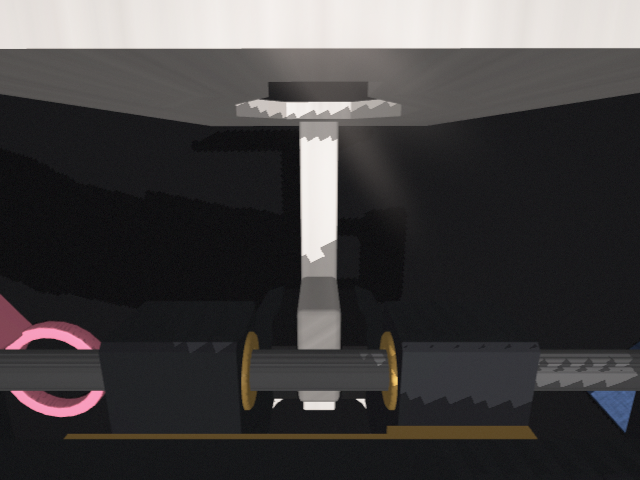

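Run:
```python
from h import *
s=arm.get_state();M=R.from_rotvec(s["eef_rot"]).as_matrix()
for x in(.075,.08):
  q=s["ee_pos"]+M@[x,0,-(.145-.0319)]; print("plate edge row",x,proj("wrist",q))
n=np.array([-.540,.841,0]);t=np.array([-.841,-.540,0]);sc=np.array([.533,.282,.2095])
o=sc-.08*n; o[2]=0
for nm,f in(("scene","pics/scene0.png"),("side","pics/side0.png")):
    I=cv2.cvtColor(cv2.imread(f),cv2.COLOR_BGR2HSV);m=cv2.inRange(I,(105,150,60),(125,255,255))
    k,l,st,ce=cv2.connectedComponentsWithStats(m)
    for i in range(1,k):
        if st[i,4]>300: print(nm,st[i])
def rel(X): d=X-o; return (np.array([d@n,d@t,X[2]])).round(3)
for u in((347,277),(390,297)): print("blue plate",rel(onz("scene",u,.145)))
for u in((290,193),(313,217)): print("blue plate side",rel(onz("side",u,.145)))
print("blue ring",rel(onz("scene",(399,269),.03)),rel(onz("side",(255,267),.03)))
print("shelf plate",rel(onz("scene",(280,292),.145)),rel(onz("scene",(324,275),.145)))
```

```text
plate edge row 0.075 [[313.07646431  31.73637247]]
plate edge row 0.08 [[312.87306861 -42.0244918 ]]
scene [ 346  255   69   76 1917]
side [  80    0   77  129 3986]
side [  0  39  23  25 407]
side [ 202   80   78   54 1392]
side [   0  111   54   59 1373]
side [ 240  189   75   92 1983]
blue plate [-0.076  0.17   0.145]
blue plate [0.01  0.122 0.145]
blue plate side [0.001 0.125 0.145]
blue plate side [-0.077  0.19   0.145]
blue ring [0.051 0.261 0.03 ] [0.047 0.291 0.03 ]
shelf plate [-0.215  0.134  0.145] [-0.124  0.175  0.145]
```

Call:
jog_arm --pt "0 0 -0.12 0 1" --pt "0.03 0 -0.27 0 1" --pt "0.08 -0.02 -0.42 0 1" --pt "0.18 -0.05 -0.57 0 1" --pt "0.3 -0.08 -0.68 0 1" --pt "0.42 -0.11 -0.68 0 1" --pt "0.54 -0.14 -0.68 0 1" --pt "0.66 -0.17 -0.68 0 1"

```text
time_s: 6.58
ee_pos: [0.5143, -0.2121, 0.247]
eef_rot: [-2.672, -1.649, 0.002]
ft_force: [-0.4, -0.0, -2.1]
opening: 0.0134
grasp_force: 50.0
```

Call:
jog_arm --pt "0.12 -0.02 0 -0.025 1" --pt "0.24 -0.04 0 -0.05 1" --pt "0.36 -0.06 0 -0.075 1" --pt "0.48 -0.08 0 -0.1 1" --pt "0.6 -0.1 0 -0.125 1" --pt "0.72 -0.12 0 -0.15 1" --pt "0.84 -0.15 0 -0.175 1" --pt "0.94 -0.18 0 -0.2 1"

```text
time_s: 7.25
ee_pos: [0.5665, -0.0273, 0.2463]
eef_rot: [-2.025, -2.399, 0.002]
ft_force: [0.3, -0.0, -2.4]
opening: 0.0142
grasp_force: 50.0
```

Run:
```python
from h import *
go(.614,.156,.25,122.7)
```

```text
t 7.25 pos [ 0.5665 -0.0273  0.2463] yaw 99.67 down [-0.003  0.001 -1.   ] q [-0.14  0.61  0.18  1.74 -0.15  0.81  0.28] F [ 0.3 -0.  -2.4] open 0.0142 49.99753346666694
move [ 0.864  0.388 -0.018] turn -0.128
```

Call:
jog_arm --pt "0.12 0.05 0 -0.025 1" --pt "0.24 0.11 0 -0.05 1" --pt "0.36 0.16 0 -0.075 1" --pt "0.5 0.22 0 -0.1 1" --pt "0.62 0.28 0 -0.115 1" --pt "0.75 0.34 0 -0.128 1" --pt "0.83 0.37 0 -0.128 1" --pt "0.86 0.388 0 -0.128 1"

```text
time_s: 7.92
ee_pos: [0.6145, 0.1568, 0.2463]
eef_rot: [-1.507, -2.753, -0.001]
ft_force: [-0.4, 0.6, -2.5]
opening: 0.0134
grasp_force: 50.0
```

Call:
jog_arm --pt "0 0 0.1 0 1" --pt "0 0 0.2 0 1" --pt "0 0 0.3 0 1" --pt "0 0 0.4 0 1" --pt "0 0 0.4 0 1" --pt "0 0 0.4 0 1"

```text
time_s: 8.42
ee_pos: [0.6145, 0.1509, 0.1668]
eef_rot: [-1.515, -2.75, 0.005]
ft_force: [0.7, -0.1, -1.7]
opening: 0.0137
grasp_force: 50.0
```

Run:
```python
from h import *
go(.614,.156,.1655,122.7)
n=np.array([-.540,.841,0]);t=np.array([-.841,-.540,0]);sc=np.array([.533,.282,.2095])
s=arm.get_state();M=R.from_rotvec(s["eef_rot"]).as_matrix();o=s["ee_pos"]+M@[-.001,0,.0319]
Y=-M[:,1]
out=[]
for nm,(x,y,w,h) in(("scene",(380,270,133,100)),("side",(220,90,133,100))):
    I=arm.get_image(nm)[:,:,::-1];cv2.imwrite(f"pics/{nm}1.png",I)
    out.append(cv2.resize(I[y:y+h,x:x+w],(800,600),interpolation=cv2.INTER_CUBIC)[:, :])
    print(nm,"head",proj(nm,sc-.021*n),"hole",proj(nm,o+M@[.08,0,-.076]),"slot",proj(nm,o+M@[.08,0,-.123]),
      "corners",[proj(nm,o+M@[.08,k*.048,-.145]).round(1) for k in(1,-1)])
cv2.imwrite("pics/c2.png",np.vstack([cv2.resize(a,(400,300)) for a in out]))
```

```text
t 8.42 pos [0.6145 0.1509 0.1668] yaw 122.28 down [-0.003 -0.002 -1.   ] q [-0.36  0.79  0.08  1.61 -0.08  0.75  0.32] F [ 0.7 -0.1 -1.7] open 0.0137 49.99823458492756
move [0.023 0.012 0.006] turn -0.0024
scene head [[424.67159986 338.01807339]] hole [[395.11510125 336.98130931]] slot [[397.87521192 325.46517626]] corners [array([[401.2, 345.2]]), array([[397.4, 295.6]])]
side head [[281.5023407  138.65315405]] hole [[301.34729468 141.99801901]] slot [[301.0073868  126.91925519]] corners [array([[306.2, 108.6]]), array([[295.2, 131. ]])]
```

View pics/c2.png

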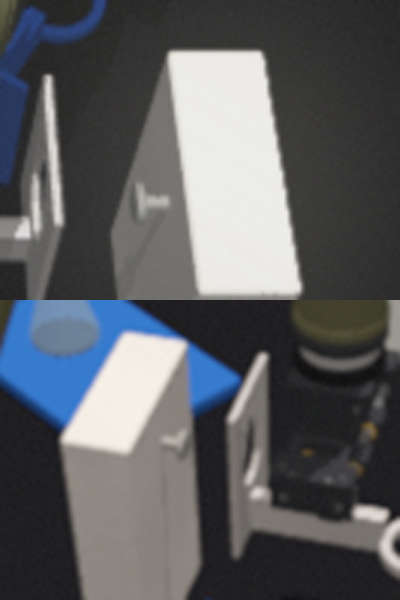

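Run:
```python
from h import *
H,e=tri("scene",(426.2,337.3),"side",(281.2,137.7));B,e2=tri("scene",(435.9,337),"side",(274.5,137.2))
print(H,e,B,e2)
n=np.array([-.540,.841,0]);t=np.array([-.841,-.540,0]);sc=np.array([.533,.282,.2095])
print("rel head n,t,z",(H-sc)@n,(H-sc)@t,H[2]-sc[2])
for nm in("scene","side"):
    for k in([0,0,0],n*.003,t*.003,[0,0,.003]): print(nm,(proj(nm,sc-.021*n+k)).round(2))
q=sc-(.079)*n; print("seat tool",q)
go(*(q-.05*n)[:2],.1665,122.7)
```

```text
[0.54363887 0.26574067 0.21241343] 0.0016486612223198752 [0.53293134 0.2803526  0.21124375] 0.0016976471632819533
rel head n,t,z -0.019419083164277973 -0.00016725183473809523 0.0029134336219458212
scene [[424.67 338.02]]
scene [[426.3  338.02]]
scene [[424.51 336.53]]
scene [[424.91 337.3 ]]
side [[281.5  138.65]]
side [[280.41 138.47]]
side [[281.16 139.35]]
side [[281.44 137.72]]
seat tool [0.57566  0.215561 0.2095  ]
t 8.52 pos [0.6162 0.1519 0.1689] yaw 122.32 down [ 0.001 -0.    -1.   ] q [-0.36  0.78  0.08  1.61 -0.08  0.75  0.32] F [ 0.5  0.3 -2.5] open 0.0138 49.99815596267581
move [0.128 0.    0.012] turn -0.0021
```

Call:
jog_arm --pt "0.05 0 0.005 -0.002 1" --pt "0.1 0 0.005 -0.002 1" --pt "0.15 0 0.005 -0.002 1" --pt "0.2 0 0.005 -0.002 1" --pt "0.2 0 0.005 -0.002 1" --pt "0.2 0 0.005 -0.002 1"

```text
time_s: 9.02
ee_pos: [0.5935, 0.188, 0.1671]
eef_rot: [-1.501, -2.759, -0.001]
ft_force: [0.3, -0.1, -2.5]
opening: 0.0135
grasp_force: 50.0
```

Run:
```python
from h import *
go(.5757,.2156,.167,122.7)
```

```text
t 9.02 pos [0.5935 0.188  0.1671] yaw 122.91 down [-0.     0.001 -1.   ] q [-0.43  0.77  0.08  1.65 -0.09  0.72  0.27] F [ 0.3 -0.1 -2.5] open 0.0135 49.998153895139694
move [0.164 0.    0.001] turn 0.0012
```

Call:
jog_arm --pt "0.03 0 0 0 1" --pt "0.06 0 0 0 1" --pt "0.09 0 0 0 1" --pt "0.12 0 0 0 1" --pt "0.14 0 0 0 1" --pt "0.15 0 0 0 1" --pt "0.15 0 0 0 1"

```text
time_s: 9.6
ee_pos: [0.5774, 0.2125, 0.1669]
eef_rot: [-1.503, -2.758, -0.0]
ft_force: [-0.4, 0.6, -2.2]
opening: 0.0135
grasp_force: 50.0
```

Run:
```python
from h import *
go(.5757,.2156,.121,122.7)
out=[]
for nm,(x,y,w,h) in(("scene",(390,270,133,100)),("side",(210,90,133,100))):
    I=arm.get_image(nm)[:,:,::-1];cv2.imwrite(f"pics/{nm}2.png",I)
    out.append(cv2.resize(I[y:y+h,x:x+w],(400,300),interpolation=cv2.INTER_CUBIC))
cv2.imwrite("pics/c3.png",np.vstack(out))
```

```text
t 9.6 pos [0.5774 0.2125 0.1669] yaw 122.83 down [-0.  0. -1.] q [-0.48  0.76  0.09  1.67 -0.09  0.71  0.23] F [-0.4  0.6 -2.2] open 0.0135 49.9983149394393
move [0.017 0.001 0.23 ] turn 0.0007
```

View pics/c3.png

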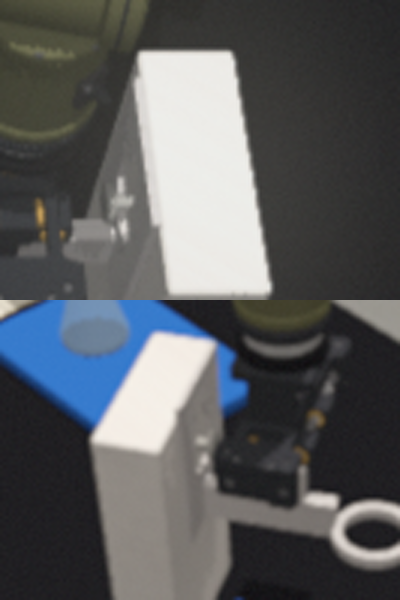

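The plate is just off the post face, with the screw head showing in the keyhole (scene crop 120,200; side crop 205,450). No contact force is reading, so I will lower it.

Call:
jog_arm --pt "0 0 0.03 0 1" --pt "0 0 0.06 0 1" --pt "0 0 0.09 0 1" --pt "0 0 0.12 0 1" --pt "0 0 0.15 0 1" --pt "0 0 0.18 0 1" --pt "0 0 0.18 0 1" --pt "0 0 0.18 0 1"

```text
time_s: 10.37
ee_pos: [0.5776, 0.2116, 0.1304]
eef_rot: [-1.504, -2.757, 0.001]
ft_force: [-0.4, -0.8, -1.3]
opening: 0.0136
grasp_force: 50.0
```

Run:
```python
from h import *
go(.5757,.2156,.121,122.7)
```

```text
t 10.37 pos [0.5776 0.2116 0.1304] yaw 122.76 down [-0.001 -0.    -1.   ] q [-0.47  0.82  0.08  1.7  -0.1   0.63  0.23] F [-0.4 -0.8 -1.3] open 0.0136 49.998131319880486
move [0.022 0.003 0.047] turn 0.0003
```

Next: push gently against the post, then lower in small steps until contact.

Call:
jog_arm --pt "0.01 0 0 0 1" --pt "0.018 0 0.01 0 1" --pt "0.02 0 0.02 0 1" --pt "0.02 0 0.03 0 1" --pt "0.02 0 0.04 0 1" --pt "0.02 0 0.04 0 1"

```text
time_s: 10.87
ee_pos: [0.5753, 0.2151, 0.1224]
eef_rot: [-1.504, -2.757, 0.001]
ft_force: [0.6, 0.9, -2.5]
opening: 0.0133
grasp_force: 50.0
```

Run:
```python
from h import *
go(.5757,.2156,.120,122.7)
```

```text
t 10.87 pos [0.5753 0.2151 0.1224] yaw 122.77 down [-0.001 -0.    -1.   ] q [-0.48  0.83  0.08  1.7  -0.1   0.62  0.23] F [ 0.6  0.9 -2.5] open 0.0133 49.99867910519242
move [0.001 0.003 0.012] turn 0.0004
```

Call:
jog_arm --pt "0.005 0 0.005 0 1" --pt "0.005 0 0.01 0 1" --pt "0.005 0 0.01 0 1" --pt "0.005 0 0.01 0 1"

```text
time_s: 11.2
ee_pos: [0.5755, 0.2154, 0.1209]
eef_rot: [1.505, 2.757, -0.0]
ft_force: [1.1, -2.0, -1.8]
opening: 0.0136
grasp_force: 50.0
```

Call:
jog_arm --pt "0.005 0 0.005 0 1" --pt "0.005 0 0.008 0 1" --pt "0.005 0 0.008 0 1" --pt "0.005 0 0.008 0 1"

```text
time_s: 11.53
ee_pos: [0.5757, 0.2156, 0.1197]
eef_rot: [1.505, 2.755, -0.0]
ft_force: [2.9, -4.1, 1.3]
opening: 0.0136
grasp_force: 50.0
```

Run:
```python
from h import *
go(.5757,.2156,.120,122.7)
```

```text
t 11.53 pos [0.5757 0.2156 0.1197] yaw 122.7 down [ 0.002 -0.001 -1.   ] q [-0.48  0.83  0.08  1.71 -0.1   0.61  0.23] F [ 2.9 -4.1  1.3] open 0.0136 50.002591498196125
move [ 0.     0.    -0.002] turn 0.0
```

Call:
jog_arm --pt "0 0 0.005 0 1" --pt "0 0 0.01 0 1" --pt "0 0 0.01 0 1" --pt "0 0 0.01 0 1"

```text
time_s: 11.87
ee_pos: [0.5758, 0.2156, 0.1184]
eef_rot: [1.505, 2.755, 0.001]
ft_force: [0.6, -4.9, 4.8]
opening: 0.0137
grasp_force: 50.0
```

Run:
```python
from h import *
go(.5757,.2156,.120,122.7)
```

```text
t 11.87 pos [0.5758 0.2156 0.1184] yaw 122.69 down [ 0.002 -0.001 -1.   ] q [-0.48  0.83  0.08  1.71 -0.1   0.6   0.23] F [ 0.6 -4.9  4.8] open 0.0137 50.002397652715445
move [ 0.    -0.001 -0.008] turn -0.0
```

Call:
jog_arm --pt "0 0 0.005 0 1" --pt "0 0 0.01 0 1" --pt "0 0 0.01 0 1" --pt "0 0 0.01 0 1"

```text
time_s: 12.2
ee_pos: [0.5761, 0.2156, 0.1178]
eef_rot: [1.505, 2.754, 0.002]
ft_force: [-0.9, -6.0, 13.6]
opening: 0.0135
grasp_force: 50.0
```

Call:
jog_arm --pt "0 0 0.005 0 1" --pt "0 0 0.01 0 1" --pt "0 0 0.01 0 1" --pt "0 0 0.01 0 1"

```text
time_s: 12.53
ee_pos: [0.5763, 0.2155, 0.1172]
eef_rot: [1.505, 2.753, 0.003]
ft_force: [-3.2, -7.1, 24.5]
opening: 0.0135
grasp_force: 50.0
```

Run:
```python
from h import *
go(.5757,.2156,.120,122.7)
```

```text
t 12.53 pos [0.5763 0.2155 0.1172] yaw 122.67 down [ 0.004 -0.    -1.   ] q [-0.48  0.83  0.08  1.71 -0.1   0.6   0.23] F [-3.2 -7.1 24.5] open 0.0135 49.99885104596615
move [ 0.002 -0.002 -0.014] turn -0.0002
```

Call:
jog_arm --pt "0 0 -0.01 0 1" --pt "0 0 -0.018 0 1" --pt "0 0 -0.018 0 1" --force 15

```text
time_s: 12.78
ee_pos: [0.5761, 0.2156, 0.118]
eef_rot: [1.505, 2.754, 0.001]
ft_force: [3.2, -5.1, 2.6]
opening: 0.014
grasp_force: 15.0
```

Call:
jog_arm --pt "0 0 0 0 0.6" --pt "0 0 0 0 0.5" --pt "0 0 0 0 0.4" --pt "0 0 0 0 0.2" --pt "0 0 0 0 0" --pt "0 0 0 0 -0.2" --pt "0 0 0 0 -0.2" --pt "0 0 0 0 -0.2"

```text
time_s: 13.45
ee_pos: [0.5745, 0.2169, 0.1169]
eef_rot: [-1.505, -2.758, -0.0]
ft_force: [-0.8, -0.2, -0.3]
opening: 0.0528
grasp_force: 0.0
```

Run:
```python
from h import *
go(.5757,.2156,.22,122.7)
out=[]
for nm,(x,y,w,h) in(("scene",(390,270,133,100)),("side",(210,90,133,100))):
    I=arm.get_image(nm)[:,:,::-1];cv2.imwrite(f"pics/{nm}3.png",I)
    out.append(cv2.resize(I[y:y+h,x:x+w],(400,300),interpolation=cv2.INTER_CUBIC))
w=cv2.resize(arm.get_image("wrist")[:,:,::-1],(400,300))
cv2.imwrite("pics/c4.png",np.hstack([np.vstack(out),np.vstack([w,w*0])]))
```

```text
t 13.45 pos [0.5745 0.2169 0.1169] yaw 122.77 down [-0.  0. -1.] q [-0.48  0.83  0.08  1.71 -0.1   0.6   0.23] F [-0.8 -0.2 -0.3] open 0.0528 0.0
move [-0.008  0.001 -0.516] turn 0.0004
```

View pics/c4.png

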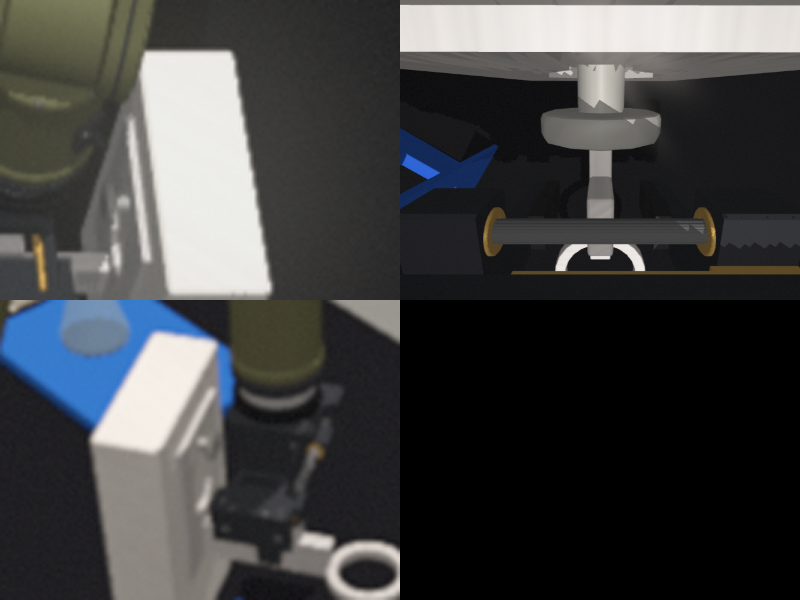

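The shank is in the slot, the plate is flush on the post, and the fingers are clear. I will withdraw straight up.

Call:
jog_arm --pt "-0.01 0 -0.08 0 -0.4" --pt "-0.01 0 -0.2 0 -0.4" --pt "-0.01 0 -0.35 0 -0.4" --pt "-0.01 0 -0.5 0 -0.4" --pt "-0.01 0 -0.65 0 -0.4" --pt "-0.01 0 -0.8 0 -0.4" --pt "-0.01 0 -0.8 0 -0.4"

```text
time_s: 14.18
ee_pos: [0.579, 0.2161, 0.2832]
eef_rot: [1.502, 2.751, 0.014]
ft_force: [0.5, 0.4, 0.0]
opening: 0.0618
grasp_force: 0.0
```

Call:
jog_arm --pt "-0.1 0 -0.1 0 -0.4" --pt "-0.3 0 -0.1 0 -0.4" --pt "-0.5 0 -0.1 0 -0.4" --pt "-0.7 0 -0.1 0 -0.4" --pt "-0.7 0 -0.1 0 -0.4" --pt "-0.7 0 -0.1 0 -0.4" --pt "-0.7 0 -0.1 0 -0.4"

```text
time_s: 14.77
ee_pos: [0.6509, 0.098, 0.2963]
eef_rot: [-1.504, -2.756, -0.001]
ft_force: [0.1, 0.0, 0.4]
opening: 0.0617
grasp_force: 0.0
```

Run:
```python
from h import *
go(.5757,.2156,.22,122.7)
out=[]
for nm,(x,y,w,h) in(("scene",(350,250,187,140)),("side",(210,90,187,140))):
    I=arm.get_image(nm)[:,:,::-1]
    out.append(cv2.resize(I[y:y+h,x:x+w],(400,300),interpolation=cv2.INTER_CUBIC))
w=cv2.resize(arm.get_image("scene")[:,:,::-1],(400,300))
cv2.imwrite("pics/c5.png",np.hstack([np.vstack(out),np.vstack([w,w*0])]))
```

```text
t 14.77 pos [0.6509 0.098  0.2963] yaw 122.77 down [-0.001  0.001 -1.   ] q [-0.27  0.68  0.11  1.39 -0.08  1.08  0.42] F [0.1 0.  0.4] open 0.0617 0.0
move [0.697 0.002 0.383] turn 0.0004
```

View pics/c5.png

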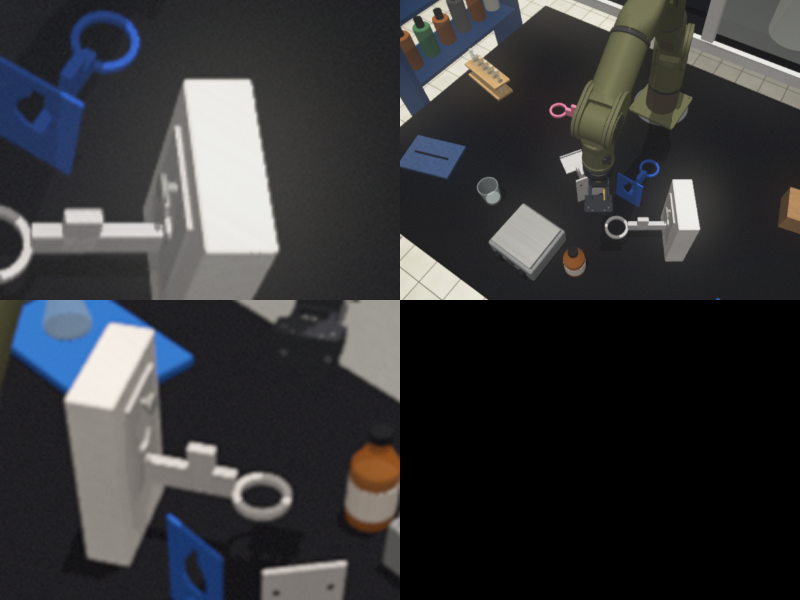

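The bracket hangs upright and flush on the screw, the others are undisturbed, and the arm is clear.

```bash
python3 -c "
from cell import arm
print(arm.hand_in())"
```

```text
the job is handed in; nothing more can be done
None
```

The ring bracket now hangs upright on the screw, seated in its slot with its back against the post; I moved no other bracket, and handed the job in at about 15 s (no verdict was returned).

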